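Light up and show a glaze test tile to the inspection camera

TASK

Bring the lamp to the set level first: turn the lamp control's knob clockwise, in small turns, until the meter's black needle lies on the orange mark, and leave it there. Then take the blue-glazed test tile out of the rack by its two narrow side edges, keeping the fingers off the glaze, and hold it up in the air for the inspection camera: the middle of the tile straight in front of the lens, 200 mm from its glass, the glazed face square to the lens and the tile upright in the picture, which means tipped back as far as the camera looks down. Finish while still holding it there, steady, and leave the other tiles, pots and tools and the camera as they stand.

Things in the scene. Friction and masses are not known exactly. Their poses are not given: they have to be found in the camera images.
- tile_blue_mid (a point): Middle of the blue-glazed loose test tile: 50 mm wide (y), 95 mm tall (z, up), 10 mm thick (x), 0.11 kg, standing in a groove of the rack with this point 55.5 mm above the table. +x points out of the glazed face, in the rack away from the robot within 30 degrees. Glaze: 1.5 mm layer on that face only, 40 mm wide, from 28 to 92 mm above the foot; the side edges are bare cream clay.
- tile_green_mid (a point): Middle of the pale green glazed tile in the rack: same size and attitude as the blue one; leave it alone.
- tile_brown_mid (a point): Middle of the dark brown glazed tile in the rack: same size and attitude as the blue one; leave it alone.
- rack: Fixed wooden rack, 194 mm long (x), 64 mm wide (y) at the foot; origin at the centre of its underside, z up. Three cross grooves at x = -50, 0, +50 mm, 12 mm wide, 18 mm deep, floor 8 mm above the table, in a rail 40 mm wide and 26 mm high, so the tiles stand out 5 mm at either side. One tile in each, in changing order; lift them straight up.
- lamp_control: Grey lamp control, a fixed box 140 mm (x) by 250 mm (y) by 60 mm high; origin at the centre of its underside, z up, -x side towards the robot. On its flat top: the knob, axis at x = 0, y = -75 mm, and a round white meter 116 mm across centred at x = 0, y = +55 mm, its window 8 mm proud of the top.
- knob_grip (a point): Point on the axis of the lamp control's round black fluted knob, at the height to grip it, 85.5 mm above the table. The knob is 36 mm across and reaches from 61.5 to 95.5 mm above the table; its axis is vertical.
- lamp_knob (a joint): Turn of the knob in rad, 0 to 5.2, growing clockwise as seen from above. It has light friction and stays where it is left.
- needle (a joint): Angle of the meter's black needle in rad, geared to the knob: always half of the knob's angle, also clockwise from above. At 0 it points along the unit's +y (left, seen from the robot), at 1.57 along its +x. It lies on the mark when their two joint values are equal.
- set_mark (a joint): Angle of the orange set mark on the same meter, in rad, same zero, axis and direction as the needle. It stays where it was set; the needle starts 0.25 to 1.05 rad short of it.
- needle_tip (a point): Point near the tip of the black needle, 43 mm from the meter's centre, 66 mm above the table; its x axis points outward along the needle (needle 4 mm wide).
- mark_tip (a point): Middle of the orange set mark, a bar 20 mm long and 7 mm wide, 43 mm from the meter's centre, 64.5 mm above the table; its x axis points outward from the meter's centre.
- lens (a point): Centre of the lens glass of the inspection camera, a small white box with a black lens 42 mm across, about 0.3 m up on a fixed column stand (0.38 m high, foot 140 x 130 mm), looking towards the robot and 15 to 32 degrees down. x points backward, from the lens into the camera (it looks along -x); y is level, z is up in the picture. Its tilt is held by friction.
- view (a point): The camera's sight point, in free air on the lens axis 200 mm in front of the lens glass: where the middle of the tile must be held. Same axes as lens: the tile's own x, y and z axes must be parallel to these, pointing the same way.
- glaze_jar: Glaze jar, 72 mm across, 95 mm high, loose; origin under its foot. Leave it alone. Beyond it, at the far right corner, a fixed banding wheel (disc 230 mm across) carries a vase that reaches 0.27 m.
- cup: Biscuit-fired cup, 76 mm across, 80 mm high, loose; origin under its foot. Leave it alone. Beyond it, at the far left corner, stands a fixed LED panel lamp 0.36 m high.
- brush: Brush 170 mm long (its x), 20 mm high, lying loose; origin on the table under its middle. Leave it alone.
- rib: Dark wooden potter's rib, 108 x 48 x 7 mm, lying loose; origin on the table under its middle. Leave it alone.
Not all that is in view belongs to the job. There is more than one size of the rack; the one meant has the size given above.

How it is judged:
On the way, in this order (a step that is already met when the one before it is completed fails the run):
1. the needle lies on the orange mark (within 0.10 rad, about 6 degrees) (angle between the x axis of needle_tip and the x axis of mark_tip, either way round below 0.1 rad), for 0.3 s.
2. the blue tile is lifted clear out of the rack in the fingers (height (world z) of tile_blue_mid above 0.1 m and contact force between tile_blue and the fingers above 1 N), for 0.2 s.
At the end, for the whole second after the job is handed in: Blue tile held still in the fingers in the air, off the rack: middle within 22 mm of the sight point, 200 mm before the lens; glaze towards the lens, square within 0.17 rad; long axis within 0.17 rad of the picture's upright, right way up; needle within 0.10 rad of the mark (all of step 2 and angle between the x axis of needle_tip and the x axis of mark_tip, either way round below 0.1 rad and distance between tile_blue_mid and view below 0.022 m and angle between the x axis of tile_blue_mid and the x axis of view, either way round below 0.17 rad and angle between the z axis of tile_blue_mid and the z axis of view, either way round below 0.17 rad and x of lens in the frame of tile_blue_mid above 0.1 m and angle between tile_blue_mid's own z axis and vertical below 1 rad and contact force between tile_blue and rack below 0.2 N and linear speed of tile_blue below 0.03 m/s); the arm keeps its last pose, push and grip.
It fails at once if the fingers touch the glazed face of the blue tile (contact force between the fingers and tile_blue_c1 above 0.5 N).
It fails at once if another tile is shifted by more than 15 mm (distance of any of tile_green_mid, tile_brown_mid from where it was at the start of the episode above 0.015 m).
It fails at once if the jar, cup, brush or wooden rib is shifted by more than 20 mm (distance of any of glaze_jar, cup, brush, rib from where it was at the start of the episode above 0.02 m).
It fails at once if the camera is knocked out of its aim (its sight point shifts by more than 10 mm) (distance of view from where it was at the start of the episode above 0.01 m).
It also fails if it takes over 58 s, if anything falls off the work surface, if the arm or the gripper's body presses on something with over 40 N, if the wrist force passes 120 N, or if a joint passes its speed limit or range.

ROBOT

A 6-joint arm with a two-finger parallel gripper is mounted at the origin on the work surface. World frame = base frame: x ahead of the robot, y to its left, z up, the work surface at z = 0. Lengths are in m, angles in rad, forces in N, time in s.
With the tool pointing down it reaches from about 0.3 to 0.875 m from the base axis. Payload 6.4 kg.
Tool frame: the origin (TCP) lies on the centre line of the jaws, within the pads' length; the fingertips stand 11 mm ahead of it and the grasp point (between the pads) lies 8 mm behind it; x points along the fingers, y is the direction in which the jaws open and shut, and the axes are right-handed (so a half turn about x gives the same grasp; the last joint's range is limited). The gripper opens to 85 mm and grips with 20 to 120 N. Pads are 22 mm wide; open, the fingers measure 114 mm over their backs; the gripper's body (76 mm by 85 mm) begins 54 mm behind the grasp point. The pads swing forward as they close: fully open they stand 13 mm farther back than shut.
Start: joints at [-0.206, 0.181, 1.607, -0, 1.354, -0.206], TCP at [0.575, 0, 0.242] pointing down, gripper open.
Joint ranges: [-2.99, 2.99], [-0.89, 2.07], [0.3, 2.58], [-1.14, 4.28], [0, 2.63], [-3.12, 3.12]. Speed limits (rad/s): [2.57, 2.57, 3.01, 3.14, 3.14, 3.14].

INTERFACE

Orientations are given as a unit quaternion [w, x, y, z].
In Python, from bench import ctrl, camera, hand_in gives the robot as it stands. The module is installed in compiled form; this text tells all that it offers.
- The arm moves only by the tool drive_tool, never from a script. Its argument "increments" is a list of rows, each a list of 7 numbers: the shift along the tool's x, y, z in m, then the turn, a rotation vector about the tool's x, y, z in degrees, then the gripper's target within -1 to 1 (fully open at 1, half-way at 0, shut at -1). In form: [[dx, dy, dz, rx, ry, rz, claw], ...]. A call has 1 to 10 rows; each row shifts and turns the commanded pose from where the row before left it, along the tool's axes as they then stand; what a row does not reach is not made up. A row lasts 1/8 s, in which the tool goes at most 62.5 mm and 10.7 degrees, less where a joint would pass 70% of its speed; a pose out of reach is approached as far as the arm can. A call is refused whole if a number of a shift passes 0.0625 or a number of a turn 10.7, either way. A call with a gripper value outside its range is refused whole. The fingers move at their own pace and stop on an object; the grip force is fixed at half the most. Time passes only in rows, so rows that do not move let the fingers close. It gives the time, the measured TCP pose, the force and the opening at its end, in the units of the state.
- ctrl.get_obs(): the state, without advancing time (a new reading comes with each control period).
- camera(name): name is "scene" or "side" or "wrist"; returns a dict with "img" (400x640x3 uint8, red, green, blue), "depth" (400x640 float32, m along the optical axis (not along the pixel's ray), 0 where there is no reading), "fx", "fy", "cx", "cy" (pixels), "world_from_camera" (4x4, takes a point from camera to world coordinates); the wrist camera has in their place "hand_eye" (4x4, takes a point from camera to tool coordinates, whose origin is the TCP and whose axes are the tool frame's). Camera axes: x right, y down, z forward; pixel columns grow to the right and rows downward; lengths in m; the calibration is good to about 2 mm. A picture is of the moment at which its call begins: read the wrist's pose just before it.
- hand_in(): hands the job in, once; it reports no verdict.
The state is a dict: "time_s": time; "q": joint angles; "dq": joint speeds; "joint_efforts": joint torques, N m; "eef_pos": TCP position; "eef_rot": TCP orientation; "wrist_force": force on the tool from outside, world axes, zero at the start; "torque": the same for the moment, N m; "opening": opening from 0.0 (shut) to 1.0 (fully open).
Only numpy, scipy, OpenCV 4.12 (cv2) and the standard library are available. Lean on these libraries where they do the work, as an engineer would, in place of code of your own. Each camera call takes 0.05 s, during which the arm holds its last target.

## Working session

There is one attempt and no reset: what is moved stays moved. The work goes in short steps, Python scripts to look and compute and a tool call to move; the robot and the scene stay as the last step left them, time stands still between calls to the robot, and variables do not carry over. Pictures are saved under pics/ and viewed, and the job is handed in when it is done.

Besides the shell and the picture viewer there is one more tool, called after "Emit:" as name([rows], argument=value, ...), one row to a line, values as JSON. drive_tool: Moves the arm, as the interface text tells. Its arguments: {"type":"object","properties":{"increments":{"type":"array","items":{"type":"array","items":{"type":"number"}}}},"required":["increments"]}

```bash
mkdir -p pics; cat > h.py <<'E'
import numpy as np, cv2
from bench import ctrl, camera
from scipy.spatial.transform import Rotation as R
def pose():
    o=ctrl.get_obs(); q=o['eef_rot']; T=np.eye(4); T[:3,:3]=R.from_quat([q[1],q[2],q[3],q[0]]).as_matrix(); T[:3,3]=o['eef_pos']; return T
def shot(n,f=None):
    T=pose(); c=camera(n); W=c['world_from_camera'] if n!='wrist' else T@c['hand_eye']
    c['W']=np.array(W)
    if f: cv2.imwrite('pics/'+f,c['img'][:,:,::-1])
    d=c['depth'];v,u=np.mgrid[:400,:640]
    P=np.stack([(u-c['cx'])/c['fx']*d,(v-c['cy'])/c['fy']*d,d],-1)
    c['P']=P@c['W'][:3,:3].T+c['W'][:3,3]; c['P'][d==0]=np.nan
    return c
def px(c,p):
    q=np.linalg.inv(c['W'])@np.r_[p,1]; return q[0]/q[2]*c['fx']+c['cx'],q[1]/q[2]*c['fy']+c['cy']
E
python3 - <<'E'
from h import *
import pickle
for n in ['scene','side','wrist']:
    c=shot(n,n+'0.png'); pickle.dump(c,open(n+'0.pkl','wb')); print(n,c['W'].round(3).tolist(),c['fx'])
print(ctrl.get_obs())
E
```

```text
scene [[0.803, 0.497, -0.328, 0.915], [0.595, -0.673, 0.439, -0.539], [-0.003, -0.548, -0.836, 1.239], [0.0, 0.0, 0.0, 1.0]] 473.6448190251051
side [[0.952, -0.152, 0.265, 0.153], [-0.305, -0.533, 0.789, -1.016], [0.021, -0.832, -0.554, 0.906], [0.0, 0.0, 0.0, 1.0]] 459.92664613218193
wrist [[1.0, 0.001, -0.002, 0.574], [0.0, -0.955, -0.298, 0.076], [-0.002, 0.298, -0.955, 0.374], [0.0, 0.0, 0.0, 1.0]] 319.9242402076697
{'time_s': 0.15, 'q': array([-2.06271856e-01,  1.81371106e-01,  1.60777564e+00,  1.98214986e-05,
        1.35379707e+00, -2.06294349e-01]), 'dq': array([-1.29754123e-03, -1.81947453e-03, -3.21258138e-03,  7.20850275e-04,
        8.85575795e-04,  5.88480250e-05]), 'joint_efforts': array([ 1.94259010e-03, -4.45260644e+01, -3.51692533e+01, -1.26067753e-04,
        5.82284134e-03,  2.14055274e-05]), 'eef_pos': array([5.74594762e-01, 1.24572073e-04, 2.41591987e-01]), 'eef_rot': array([ 0.49960088,  0.49973962,  0.500408  , -0.50025105]), 'wrist_force': array([-0.83075093, -0.54806668, -0.53948048]), 'torque': array([-0.0312275 ,  0.00984915,  0.02128625]), 'opening': 1.0024085415024973}
```

View pics/scene0.png

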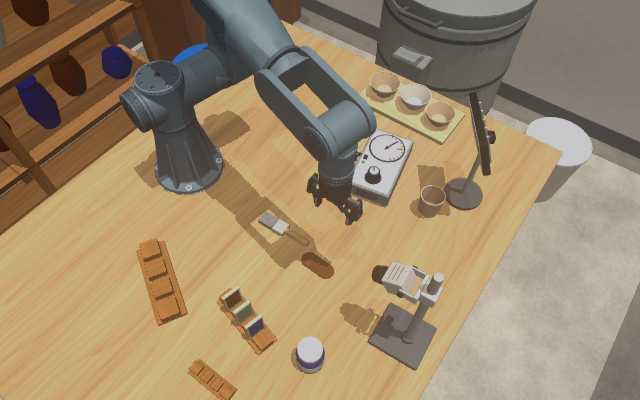

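View pics/side0.png

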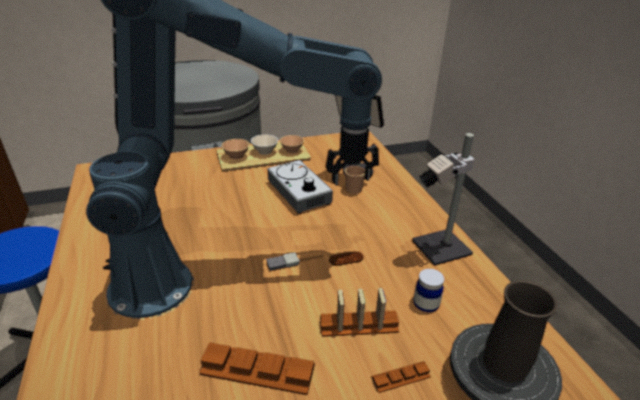

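View pics/wrist0.png

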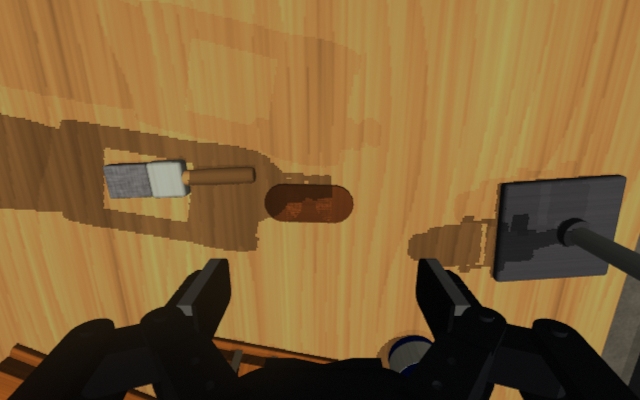

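The scene view shows the lamp control at about (383,165), the rack at (247,318) with brown, green and blue tiles, and the inspection camera at (400,280). I'll zoom in and measure.

```bash
python3 - <<'E'
from h import *
import pickle
c=pickle.load(open('scene0.pkl','rb')); s=pickle.load(open('side0.pkl','rb'))
def crop(c,x0,y0,w,h): return cv2.resize(c['img'][y0:y0+h,x0:x0+w,::-1],(400,300),interpolation=cv2.INTER_CUBIC)
a=np.vstack([np.hstack([crop(c,340,115,100,75),crop(c,200,280,100,75)]),np.hstack([crop(c,360,240,100,75),crop(s,310,275,100,75)])])
cv2.imwrite('pics/crop0.png',a)
for n,u,v in [('box',400,170),('knobtop',373,173),('meter',388,148),('blue',253,325),('green',243,310),('brown',232,296),('camtop',400,270),('lens',378,275)]:
    print(n,c['P'][v,u].round(4))
print(pose().round(3))
P=c['P'];z=P[...,2]
# box top
m=np.zeros(z.shape,bool); m[115:205,345:415]=1
m&=(abs(z-0.06)<0.006)
pts=P[m][:,:2]; r=cv2.minAreaRect(pts.astype(np.float32)); print('boxtop',r,m.sum())
m=np.zeros(z.shape,bool); m[155:195,355:395]=1
m&=(abs(z-0.0955)<0.005); print('knob',P[m].mean(0),m.sum(),np.ptp(P[m],0))
# rack top
m=np.zeros(z.shape,bool); m[280:360,205:285]=1
m2=m&(abs(z-0.026)<0.005); print('rack',cv2.minAreaRect(P[m2][:,:2].astype(np.float32)))
m3=m&(abs(z-0.103)<0.004); 
n,l=cv2.connectedComponents(m3.astype(np.uint8))
for i in range(1,n):
    q=P[l==i]
    if len(q)>5: print('tiletop',len(q),q.mean(0).round(4),cv2.minAreaRect(q[:,:2].astype(np.float32)))
E
```

```text
box [0.5865 0.3557 0.0583]
knobtop [0.5367 0.2696 0.0947]
meter [0.5092 0.4093 0.0595]
blue [ 0.5537 -0.3084  0.0973]
green [nan nan nan]
brown [ 0.4567 -0.28    0.0879]
camtop [ 0.7975 -0.0729  0.3161]
lens [ 0.7609 -0.0968  0.2859]
[[-0.001  1.     0.     0.575]
 [ 0.     0.    -1.     0.   ]
 [-1.    -0.001 -0.     0.242]
 [ 0.     0.     0.     1.   ]]
boxtop ((0.5176687240600586, 0.3517908453941345), (0.140898659825325, 0.2551383972167969), 12.09140682220459) 2340
knob [0.53320847 0.27777746 0.09510404] 90 [0.03683141 0.03703374 0.00938229]
rack ((0.49909794330596924, -0.29150667786598206), (0.048799313604831696, 0.19663096964359283), 76.495361328125)
tiletop 84 [ 0.4522 -0.2802  0.103 ] ((0.45223236083984375, -0.2796313762664795), (0.04854566603899002, 0.01368711981922388), 77.72504425048828)
tiletop 80 [ 0.5006 -0.2912  0.1029] ((0.5002757906913757, -0.29089999198913574), (0.047653939574956894, 0.012692820280790329), 76.85189056396484)
tiletop 86 [ 0.549  -0.3024  0.1029] ((0.548979640007019, -0.3018069267272949), (0.04902676120400429, 0.012647731229662895), 77.94758605957031)
```

View pics/crop0.png

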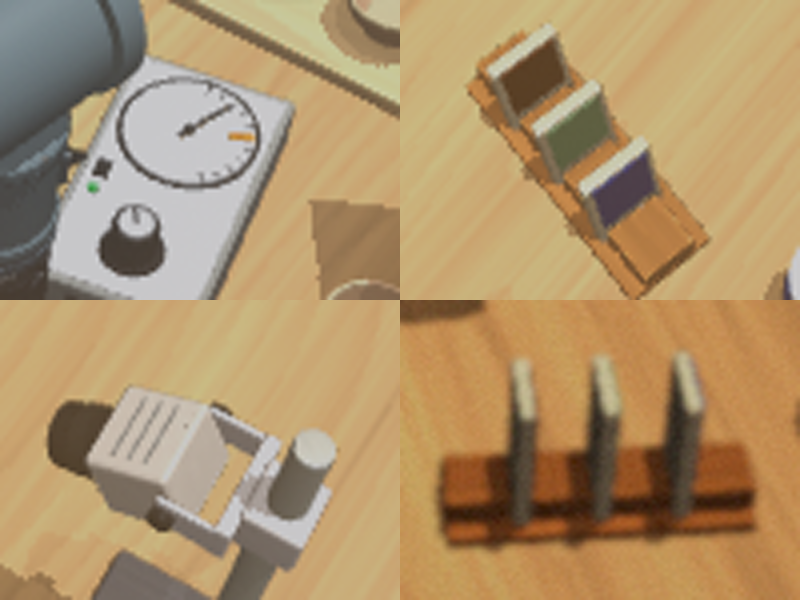

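Blue is the tile farthest from the robot. The knob and rack measurements agree with the given sizes. Next come the needle and mark angles and the inspection camera's pose.

```bash
python3 - <<'E'
from h import *
import pickle
c=pickle.load(open('scene0.pkl','rb')); s=pickle.load(open('side0.pkl','rb'))
def ray(c,u,v,z):
    d=c['W'][:3,:3]@np.array([(u-c['cx'])/c['fx'],(v-c['cy'])/c['fy'],1]); o=c['W'][:3,3]; return o+d*(z-o[2])/d[2]
f=lambda x,y,X=340,Y=115:(X+x/4-.375,Y+y/4-.375)
ctr=ray(c,*f(188,131),.066);tip=ray(c,*f(232,106),.066);mk=ray(c,*f(241,137),.0645)
M=np.array([0.5062,0.4056]); print(ctr,tip,mk)
yaw=np.radians(12.09)
for n,p in(('needle',tip),('mark',mk)):
    v=p[:2]-ctr[:2]; v2=p[:2]-M
    for w in(v,v2): print(n,np.linalg.norm(w), (np.pi/2+yaw)-np.arctan2(w[1],w[0]))
# camera cloud
for nm,k in(('scene',c),('side',s)):
    P=k['P']; d=np.hypot(P[...,0]-.79,P[...,1]+.08); m=(P[...,2]>.2)&(P[...,2]<.4)&(d<.14)
    u=np.argwhere(m); print(nm,m.sum(),u.min(0),u.max(0)); 
    pickle.dump((P[m],k['img'][m]),open(nm+'cam.pkl','wb'))
    # local normals map
    if nm=='scene':
        for (v0,v1,u0,u1) in [(266,282,392,408)]:
            q=P[v0:v1,u0:u1].reshape(-1,3); q=q[~np.isnan(q[:,0])]; 
            q=q[abs(q[:,2]-np.median(q[:,2]))<.03]
            mm=q.mean(0);_,S,V=np.linalg.svd(q-mm); print('top',mm,V[2],S/np.sqrt(len(q)))
E
python3 - <<'E'
import sys; sys.path.insert(0,'.')
import pickle,cv2,numpy as np
c=pickle.load(open('scene0.pkl','rb')); s=pickle.load(open('side0.pkl','rb'))
a=np.hstack([cv2.resize(c['img'][250:310,360:440,::-1],(400,300)),cv2.resize(s['img'][135:195,410:490,::-1],(400,300))])
cv2.imwrite('pics/cam0.png',a)
E
```

```text
[0.50644782 0.40372945 0.066     ] [0.52127637 0.44765898 0.066     ] [0.54362319 0.42488112 0.0645    ]
needle 0.04636474970595697 0.5365538031480452
needle 0.04467946853350445 0.5551999497181042
mark 0.04277150245541099 1.2645158736218662
mark 0.04209817993335303 1.3060585598345293
scene 2024 [261 372] [315 443]
top [ 0.80077649 -0.08058379  0.31615822] [ 0.40715655  0.04401235 -0.91229735] [0.01220343 0.00977921 0.00212176]
side 1461 [133 419] [195 473]
```

View pics/cam0.png

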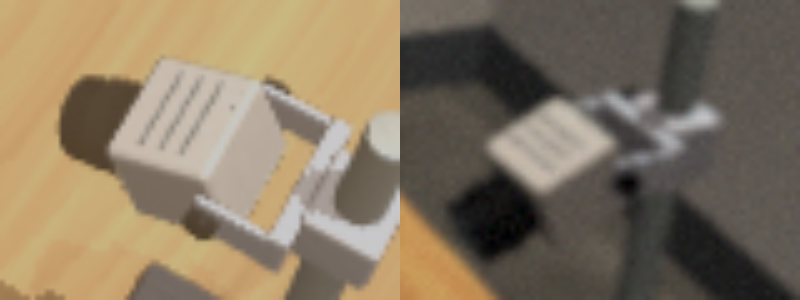

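The needle is at about 0.54 rad and the mark at about 1.28, so the knob needs roughly 85° clockwise. I'll move above the knob first.

Emit:
drive_tool([
  [0, -0.008, -0.05, 0, 0, 0, 1],
  [0, -0.008, -0.05, 0, 0, 0, 1],
  [0, -0.008, -0.05, 0, 0, 0, 1],
  [0, -0.008, -0.05, 0, 0, 0, 1],
  [0, -0.0095, -0.05, 0, 0, 0, 1],
  [0.03, 0, -0.028, 0, 0, 0, 1],
  [0, 0, 0, 0, 0, 0, 1],
  [0, 0, 0, 0, 0, 0, 1],
])

```text
time_s: 1.15
eef_pos: [0.5336, 0.2775, 0.2124]
eef_rot: [-0.5, -0.5, -0.5, 0.5]
wrist_force: [0.6, -0.7, 0.5]
opening: 1.003
```

```bash
python3 - <<'E'
from h import *
import pickle
c=shot('wrist','wrist1.png'); print(pose().round(4).tolist())
P=c['P'];z=P[...,2]
m=(abs(z-.0955)<.004); print('knob',m.sum(),P[m].mean(0) if m.sum() else 0, np.ptp(P[m],0))
s=pickle.load(open('scene0.pkl','rb')); q=s['P'][185:192,422:442].reshape(-1,3); print('cup',np.nanmedian(q,0))
E
```

```text
[[0.0008, 1.0, -0.0008, 0.5341], [-0.0001, -0.0008, -1.0, 0.2772], [-1.0, 0.0008, 0.0001, 0.213], [0.0, 0.0, 0.0, 1.0]]
knob 1543 [0.53227611 0.28160315 0.09670446] [0.03755782 0.03853443 0.00793975]
cup [0.70054902 0.34767267 0.06934668]
```

View pics/wrist1.png

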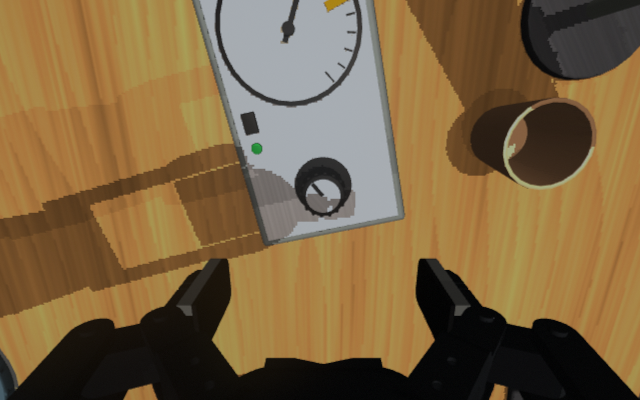

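The wrist view shows the knob at about (323,187), the needle pointing up and slightly right, the orange mark at (338,3), and the cup clear at the right. I'll descend and grip.

Emit:
drive_tool([
  [0.03, -0.001, -0.002, 0, 0, 0, 1],
  [0.03, 0, 0, 0, 0, 0, 1],
  [0.03, 0, 0, 0, 0, 0, 1],
  [0.025, 0, 0, 0, 0, 0, 1],
  [0.019, 0, 0, 0, 0, 0, 0.5],
  [0, 0, 0, 0, 0, 0, -1],
  [0, 0, 0, 0, 0, 0, -1],
  [0, 0, 0, 0, 0, 0, -1],
  [0, 0, 0, 0, 0, 0, -1],
  [0, 0, 0, 0, 0, 0, -1],
])

```text
time_s: 2.45
eef_pos: [0.5334, 0.2799, 0.0796]
eef_rot: [0.501, 0.5, 0.5, -0.499]
wrist_force: [-0.1, -3.1, 5.9]
opening: 0.403
```

Emit:
drive_tool([
  [0, 0, 0, 0, 0, 0, -1],
  [0, 0, 0, 8, 0, 0, -1],
  [0, 0, 0, 8, 0, 0, -1],
  [0, 0, 0, 8, 0, 0, -1],
  [0, 0, 0, 8, 0, 0, -1],
  [0, 0, 0, 8, 0, 0, -1],
  [0, 0, 0, 0, 0, 0, -1],
  [0, 0, 0, 0, 0, 0, -1],
])

```text
time_s: 3.45
eef_pos: [0.533, 0.2801, 0.0796]
eef_rot: [0.299, 0.641, 0.299, -0.64]
wrist_force: [-2.6, -2.9, 7.8]
opening: 0.402
```

```bash
python3 - <<'E'
from h import *
import pickle
c=shot('scene','scene2.png'); pickle.dump(c,open('scene2.pkl','wb'))
s=shot('side'); w=shot('wrist')
k=lambda c,x,y,W=80,H=60:cv2.resize(c['img'][y:y+H,x:x+W,::-1],(400,300),interpolation=cv2.INTER_CUBIC)
cv2.imwrite('pics/crop2.png',np.vstack([np.hstack([k(c,345,120),k(s,260,150)]),np.hstack([k(w,0,0,640,400),k(c,340,140,120,90)])]))
E
```

```text
(no output)
```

View pics/crop2.png

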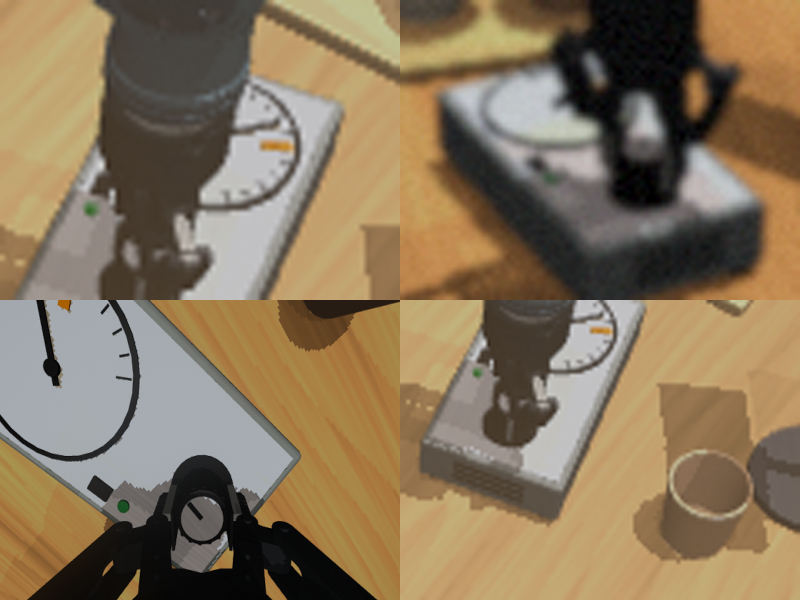

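The needle follows the knob; in the wrist crop it sits left of the mark, with the pivot at (52,68 of 300). I'll turn another 24° and measure.

Emit:
drive_tool([
  [0, 0, 0, 8, 0, 0, -1],
  [0, 0, 0, 8, 0, 0, -1],
  [0, 0, 0, 8, 0, 0, -1],
  [0, 0, 0, 0, 0, 0, -1],
  [0, 0, 0, 0, 0, 0, -1],
])

```text
time_s: 4.22
eef_pos: [0.5328, 0.2803, 0.0796]
eef_rot: [0.159, 0.689, 0.159, -0.689]
wrist_force: [-3.1, -3.0, 7.6]
opening: 0.403
```

```bash
cat > m.py <<'E'
from h import *
import sys
def rectify(c,M,r=.07,N=560):
    # top-down view of plane z=.066 : image up = unit +x world..., returns N x N ; col = -y, row=-x
    ii,jj=np.mgrid[:N,:N]; x=M[0]+r-ii*2*r/N; y=M[1]+r-jj*2*r/N
    p=np.stack([x,y,np.full_like(x,.0655),np.ones_like(x)],-1)@np.linalg.inv(c['W']).T
    u=(p[...,0]/p[...,2]*c['fx']+c['cx']).astype(np.float32);v=(p[...,1]/p[...,2]*c['fy']+c['cy']).astype(np.float32)
    return cv2.remap(c['img'][:,:,::-1].copy(),u,v,cv2.INTER_LINEAR),x,y
tag=sys.argv[1]; w=shot('wrist'); s=shot('scene')
M=np.array([.5062,.4056])
o=[rectify(k,M)[0][:,:] for k in(w,s)]
cv2.imwrite(f'pics/rect{tag}.png',np.hstack([cv2.resize(i,(400,400)) for i in o]))
E
python3 m.py 3
```

```text
(no output)
```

View pics/rect3.png

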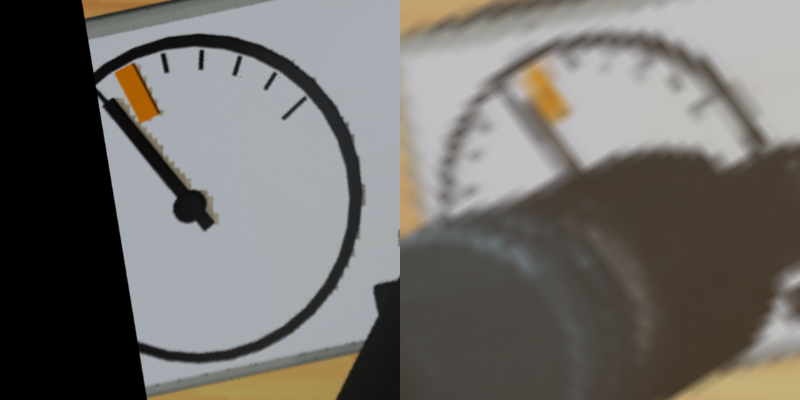

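In the rectified view the needle (tip at (110,102), pivot (189,206)) is about 12.9° short of the mark at (138,92). That is another 25° of knob.

Emit:
drive_tool([
  [0, 0, 0, 8, 0, 0, -1],
  [0, 0, 0, 8, 0, 0, -1],
  [0, 0, 0, 8, 0, 0, -1],
  [0, 0, 0, 1, 0, 0, -1],
  [0, 0, 0, 0, 0, 0, -1],
  [0, 0, 0, 0, 0, 0, -1],
])

```text
time_s: 5.08
eef_pos: [0.5327, 0.2806, 0.0796]
eef_rot: [0.006, 0.707, 0.007, -0.707]
wrist_force: [-2.9, -1.0, 8.5]
opening: 0.404
```

```bash
python3 m.py 4
```

```text
(no output)
```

View pics/rect4.png

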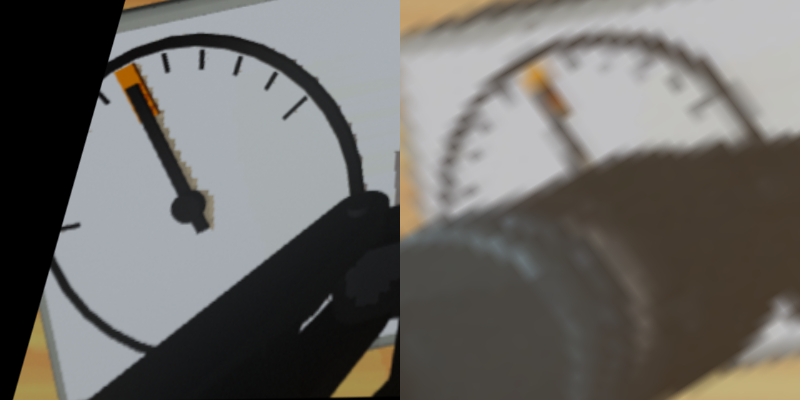

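The needle (tip at (132,88), about 25°) now lies on the orange bar, about 1° from its middle. I'll release and lift straight up.

Emit:
drive_tool([
  [0, 0, 0, 0, 0, 0, 0.5],
  [0, 0, 0, 0, 0, 0, 0.5],
  [0, 0, 0, 0, 0, 0, 0.5],
  [0, 0, 0, 0, 0, 0, 0.5],
  [-0.03, 0, 0, 0, 0, 0, 0.5],
  [-0.05, 0, 0, 0, 0, 0, 0.5],
  [-0.05, 0, 0, 0, 0, 0, 1],
  [-0.05, 0, 0, 0, 0, 0, 1],
  [0, 0, 0, 0, 0, 0, 1],
  [0, 0, 0, 0, 0, 0, 1],
])

```text
time_s: 6.42
eef_pos: [0.5322, 0.2799, 0.2577]
eef_rot: [-0.006, -0.707, -0.006, 0.707]
wrist_force: [0.3, -0.0, -0.5]
opening: 0.994
```

```bash
python3 m.py 5
```

```text
(no output)
```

View pics/rect5.png

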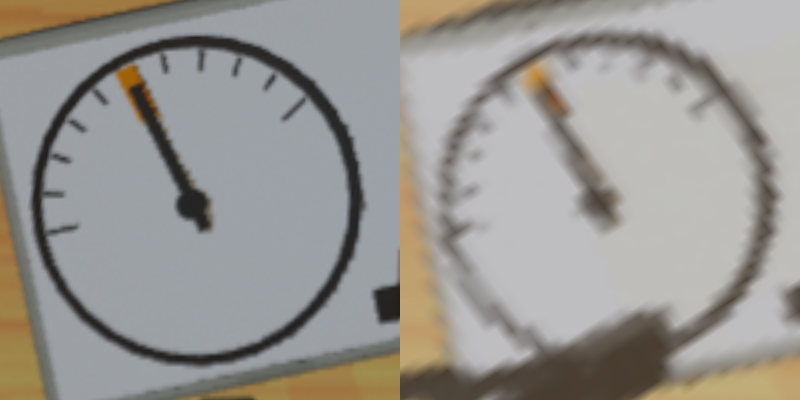

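The needle is still on the mark after release. Next I'll move toward the inspection camera and turn the wrist around for a look.

Emit:
drive_tool([
  [-0.005, 0.045, 0.014, 0, 0, 0, 1],
  [-0.005, 0.045, 0.014, 0, 0, 0, 1],
  [-0.005, 0.045, 0.014, 0, 0, 0, 1],
  [-0.005, 0.045, 0.014, 0, 0, 0, 1],
  [-0.005, 0.045, 0.014, 0, 0, 0, 1],
  [-0.005, 0.045, 0.014, 0, 0, 0, 1],
  [-0.005, 0.045, 0.014, 0, 0, 0, 1],
  [-0.005, 0.045, 0.012, 0, 0, 0, 1],
  [0, 0, 0, -10, 0, 0, 1],
  [0, 0, 0, -10, 0, 0, 1],
])

```text
time_s: 7.78
eef_pos: [0.428, -0.0824, 0.2967]
eef_rot: [-0.129, -0.694, -0.131, 0.696]
wrist_force: [0.2, -0.5, -0.1]
opening: 1.002
```

Emit:
drive_tool([
  [0, 0, 0, -10, 0, 0, 1],
  [0, 0, 0, -10, 0, 0, 1],
  [0, 0, 0, -10, 0, 0, 1],
  [0, 0, 0, -10, 0, 0, 1],
  [0, 0, 0, -10, 0, 0, 1],
  [0, 0, 0, -10, 0, 0, 1],
  [0, 0, 0, -10, 0, 0, 1],
  [0, 0, 0, -10, 0, 0, 1],
  [0, 0, 0, -10, 0, 0, 1],
  [0, 0, 0, -10, 0, 0, 1],
])

```text
time_s: 9.02
eef_pos: [0.4282, -0.0816, 0.2966]
eef_rot: [0.615, 0.346, 0.618, -0.347]
wrist_force: [-0.6, -0.7, 0.2]
opening: 1.001
```

Emit:
drive_tool([
  [0, 0, 0, -10, 0, 0, 1],
  [0, 0, 0, -10, 0, 0, 1],
  [0, 0, 0, -10, 0, 0, 1],
  [0, 0, 0, -10, 0, 0, 1],
  [0, 0, 0, -10, 0, 0, 1],
  [0, 0, 0, -9, 0, 0, 1],
  [0, 0, 0, 0, -10, 0, 1],
  [0, 0, 0, 0, -10, 0, 1],
  [0, 0, 0, 0, -10, 0, 1],
  [0, 0, 0, 0, -10, 0, 1],
])

```text
time_s: 10.28
eef_pos: [0.4288, -0.0813, 0.2972]
eef_rot: [0.907, -0.0, 0.421, 0.0]
wrist_force: [-1.8, 0.2, 0.4]
opening: 1.0
```

Emit:
drive_tool([
  [0, 0, 0, 0, 0, 0, 1],
  [0, 0, 0, 0, 0, 0, 1],
])

```text
time_s: 10.52
eef_pos: [0.429, -0.0826, 0.2989]
eef_rot: [0.906, 0.0, 0.424, -0.001]
wrist_force: [0.2, 0.4, 0.6]
opening: 1.001
```

```bash
python3 - <<'E'
from h import *
import pickle
c=shot('wrist','wrist6.png'); pickle.dump(c,open('w6.pkl','wb')); print(pose().round(3).tolist(), ctrl.get_obs()['q'].round(2))
E
```

```text
[[0.642, -0.0, 0.767, 0.429], [-0.0, 1.0, 0.001, -0.082], [-0.767, -0.001, 0.642, 0.299], [0.0, 0.0, 0.0, 1.0]] [-0.84 -0.74  2.34  0.56  1.1  -2.56]
```

View pics/wrist6.png

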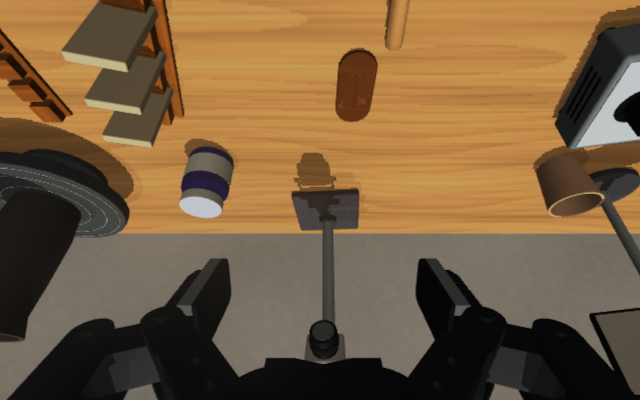

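The wrist view (upside down) shows the camera lens at (323,325), between the fingers, with the stand's foot at (325,208). I'll extract the lens geometry.

```bash
python3 - <<'E'
from h import *
import pickle
c=pickle.load(open('w6.pkl','rb')); print(c['W'][:3,3],c['fx'],c['cx'],c['cy'])
im=c['img'][310:370,290:370,::-1]; cv2.imwrite('pics/l6.png',cv2.resize(im,(800,600),interpolation=cv2.INTER_CUBIC))
P=c['P']
for v in range(314,364,4): print(v,' '.join('%.3f,%.3f,%.3f'%tuple(P[v,u]) for u in range(303,347,6)))
E
```

```text
[ 0.28568105 -0.0823918   0.35220201] 319.9242402076697 322.9088143917269 201.20169089546076
314 1.949,-0.185,-0.044 1.945,-0.154,-0.044 1.952,-0.124,-0.045 1.945,-0.094,-0.044 0.865,-0.076,0.214 0.869,-0.065,0.213 1.948,-0.003,-0.044 1.945,0.027,-0.044
318 1.949,-0.184,-0.025 1.949,-0.154,-0.025 1.954,-0.124,-0.026 1.945,-0.094,-0.024 0.864,-0.076,0.221 0.867,-0.065,0.220 1.950,-0.004,-0.025 1.941,0.026,-0.023
322 1.953,-0.183,-0.007 1.952,-0.154,-0.006 0.758,-0.094,0.250 0.758,-0.086,0.251 0.756,-0.077,0.251 0.868,-0.065,0.227 1.951,-0.004,-0.006 1.947,0.026,-0.005
326 1.940,-0.182,0.015 1.955,-0.153,0.012 0.755,-0.094,0.257 0.754,-0.086,0.257 0.753,-0.077,0.257 0.752,-0.069,0.257 1.950,-0.005,0.013 1.947,0.025,0.013
330 1.951,-0.182,0.031 0.753,-0.102,0.262 0.753,-0.094,0.262 0.753,-0.086,0.262 0.751,-0.077,0.263 0.750,-0.069,0.263 1.949,-0.005,0.032 1.947,0.024,0.032
334 1.946,-0.181,0.051 0.750,-0.102,0.268 0.749,-0.094,0.268 0.749,-0.085,0.268 0.749,-0.077,0.268 0.748,-0.069,0.268 0.790,-0.059,0.261 1.950,0.024,0.050
338 1.947,-0.181,0.069 0.755,-0.102,0.272 0.746,-0.093,0.274 
[... 324 characters left out ...]
.283 0.748,-0.077,0.283 0.757,-0.069,0.282 0.780,-0.060,0.279 1.945,0.021,0.105
350 1.951,-0.179,0.121 0.779,-0.103,0.284 0.757,-0.094,0.287 0.755,-0.085,0.287 0.756,-0.077,0.287 0.761,-0.069,0.286 0.778,-0.060,0.284 1.947,0.021,0.122
354 1.948,-0.178,0.139 0.778,-0.102,0.289 0.771,-0.094,0.290 0.759,-0.085,0.292 0.761,-0.077,0.291 0.770,-0.069,0.290 0.776,-0.060,0.289 1.944,0.020,0.140
358 1.944,-0.177,0.157 0.776,-0.102,0.294 0.773,-0.094,0.295 0.770,-0.085,0.295 0.771,-0.077,0.295 0.772,-0.069,0.295 0.771,-0.061,0.295 1.938,0.019,0.157
362 0.380,-0.088,0.342 0.380,-0.086,0.342 0.771,-0.094,0.300 0.771,-0.085,0.300 0.771,-0.077,0.300 0.382,-0.080,0.342 0.381,-0.078,0.342 0.379,-0.077,0.342
```

View pics/l6.png

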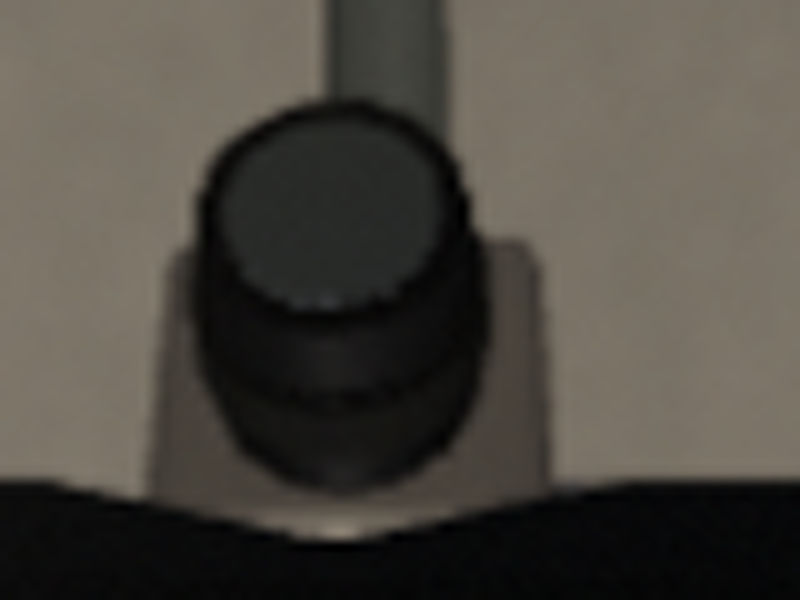

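```bash
python3 - <<'E'
from h import *
import pickle
c=pickle.load(open('w6.pkl','rb')); P=c['P']
v,u=np.mgrid[:400,:640]
def fit(q,n,tol=.004):
    from numpy.linalg import svd
    for _ in range(5):
        m=q.mean(0);V=svd(q-m)[2];r=(q-m)@V[2]; q=q[abs(r)<max(tol,0)] ; tol=max(tol*.7,.0015)
    nn=V[2]*np.sign(V[2][0]); print(n,len(q),m.round(4),nn.round(3),'tilt',np.degrees(np.arcsin(nn[2])),'yaw',np.degrees(np.arctan2(nn[1],nn[0]))); return m,nn
m=((u-323)/10.5)**2+((v-330.7)/9)**2<1
q=P[m]; q=q[q[:,0]<.77]; m0,n0=fit(q,'glass'); print('depth std')
m=((u>306)&(u<310)|(u>340)&(u<343))&(v>338)&(v<358); q=P[m]; fit(q[(q[:,0]<.8)],'boxfront')
s=pickle.load(open('scene0.pkl','rb'));S=s['P']
for poly in [[(157+8,60+8),(250,82),(205,175),(118,150)]]:
    k=np.zeros((400,640),np.uint8); cv2.fillPoly(k,[np.array([(360+x/5,250+y/5) for x,y in poly]).round().astype(int)],1)
    q=S[k>0]; q=q[~np.isnan(q[:,0])]; mm=q.mean(0);V=np.linalg.svd(q-mm)[2][2]; V*=np.sign(V[2]); print('top',len(q),mm,V,np.degrees(np.arctan2(np.hypot(V[0],V[1]),V[2])),np.degrees(np.arctan2(-V[1],-V[0])))
# box top from scene: edges direction via pixel corners on plane
def onpl(uu,vv,m,n):
    d=s['W'][:3,:3]@np.array([(uu-s['cx'])/s['fx'],(vv-s['cy'])/s['fy'],1]);o=s['W'][:3,3];return o+d*((m-o)@n)/(d@n)
cs=[onpl(360+x/5-.4,250+y/5-.4,mm,V) for x,y in [(157,58),(265,85),(208,185),(112,152)]]
for i in range(4):
    e=cs[(i+1)%4]-cs[i]; print(cs[i].round(4),np.linalg.norm(e).round(4),np.degrees(np.arctan2(e[1],e[0])).round(1))
print('view',m0-.2*n0)
E
```

```text
glass 286 [ 0.7506 -0.0828  0.2634] [0.878 0.077 0.472] tilt 28.180121175583846 yaw 5.003354437449101
depth std
boxfront 81 [ 0.7803 -0.0825  0.2814] [0.876 0.061 0.479] tilt 28.609156543822788 yaw 3.98435079763697
top 364 [ 0.79697468 -0.08338754  0.31446233] [-0.45738536 -0.04796451  0.88797412] 27.38023077827785 5.986540048514004
[ 0.7686 -0.0587  0.3012] 0.0537 4.5
[ 0.8162 -0.055   0.3259] 0.0538 -85.8
[ 0.8202 -0.1087  0.325 ] 0.0487 -179.0
[ 0.7769 -0.1095  0.3027] 0.0514 99.2
view [ 0.57501585 -0.09822071  0.16896529]
```

The glass fit gives 28° of tilt and 5° of yaw, and the box front and top agree within about 1° in tilt and 2° in yaw. The sight point is about (0.575,-0.098,0.169). Now I'll go above the blue tile.

Emit:
drive_tool([
  [0, 0, 0, 0, 10, 0, 1],
  [0, 0, 0, 0, 10, 0, 1],
  [0, 0, 0, 0, 10, 0, 1],
  [0, 0, 0, 0, 10, 0, 1],
  [0.016, -0.044, 0.024, 0, 0, 0, 1],
  [0.016, -0.044, 0.024, 0, 0, 0, 1],
  [0.016, -0.044, 0.024, 0, 0, 0, 1],
  [0.016, -0.044, 0.024, 0, 0, 0, 1],
  [0.016, -0.044, 0.024, 0, 0, 0, 1],
  [0, 0, 0, 6.5, 0, 0, 1],
])

```text
time_s: 11.82
eef_pos: [0.5508, -0.3039, 0.2134]
eef_rot: [0.704, 0.042, 0.708, -0.041]
wrist_force: [-0.0, 1.5, -0.8]
opening: 1.002
```

Emit:
drive_tool([
  [0, 0, 0, 6.4, 0, 0, 1],
  [0, 0, 0, 0, 0, 0, 1],
  [0, 0, 0, 0, 0, 0, 1],
])

```text
time_s: 12.2
eef_pos: [0.5499, -0.3014, 0.2176]
eef_rot: [0.702, 0.078, 0.703, -0.078]
wrist_force: [-0.2, 1.0, -0.3]
opening: 1.002
```

```bash
python3 - <<'E'
from h import *
import pickle
c=shot('wrist','wrist7.png'); T=pose(); print(T.round(4).tolist())
P=c['P'];z=P[...,2]
m=(z>.099)&(z<.108)&(P[...,1]<-.22)&(P[...,1]>-.37)&(P[...,0]>.42)&(P[...,0]<.6)
n,l=cv2.connectedComponents(m.astype(np.uint8))
for i in range(1,n):
    q=P[l==i]
    if len(q)>50: print(len(q),q.mean(0).round(4),cv2.minAreaRect(q[:,:2].astype(np.float32)))
s=pickle.load(open('scene0.pkl','rb')); print('jar',s['P'][345,310])
E
```

```text
[[-0.0007, 0.2204, 0.9754, 0.5496], [-0.0002, 0.9754, -0.2204, -0.3014], [-1.0, -0.0004, -0.0007, 0.2179], [0.0, 0.0, 0.0, 1.0]]
1207 [ 0.4518 -0.2782  0.1036] ((0.45183664560317993, -0.27838948369026184), (0.04951893538236618, 0.011376180686056614), 77.36183166503906)
982 [ 0.4998 -0.2899  0.1036] ((0.5002216696739197, -0.28955936431884766), (0.04893322288990021, 0.011593545787036419), 77.24332427978516)
845 [ 0.5479 -0.3007  0.1035] ((0.5490583777427673, -0.3008648157119751), (0.04958366975188255, 0.012280896306037903), 76.4142074584961)
jar [ 0.69717151 -0.26422894  0.09701982]
```

View pics/wrist7.png

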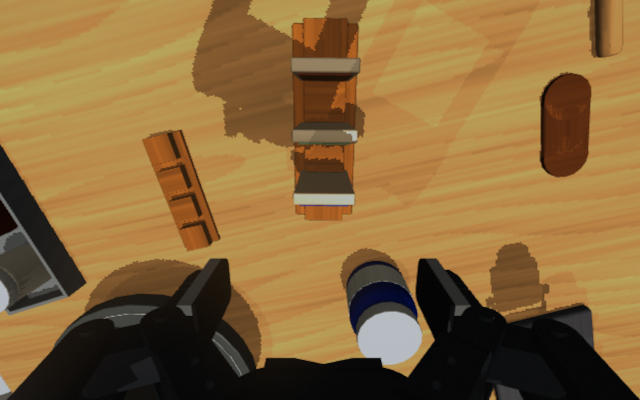

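The wrist view shows the blue tile's top edge at (323,200), in line with the jaws and with its blue rim on the far side; the measured middle is (0.5485,-0.301). The jar, at about x 0.70, is clear. I'll descend.

Emit:
drive_tool([
  [0.03, 0, -0.001, 0, 0, 0, 1],
  [0.03, 0, 0, 0, 0, 0, 1],
  [0.03, 0, 0, 0, 0, 0, 1],
  [0.03, 0, 0, 0, 0, 0, 1],
  [0.02, 0, 0, 0, 0, 0, 1],
  [0.015, 0, 0, 0, 0, 0, 1],
  [0, 0, 0, 0, 0, 0, 1],
  [0, 0, 0, 0, 0, 0, 1],
])

```text
time_s: 13.25
eef_pos: [0.5485, -0.3022, 0.0643]
eef_rot: [0.703, 0.079, 0.702, -0.08]
wrist_force: [0.6, -0.0, -0.4]
opening: 1.003
```

```bash
python3 - <<'E'
from h import *
w=shot('wrist');s=shot('side');c=shot('scene'); print(pose()[:3,3],ctrl.get_obs()['wrist_force'])
k=lambda c,x,y,W=100,H=75:cv2.resize(c['img'][y:y+H,x:x+W,::-1],(400,300),interpolation=cv2.INTER_CUBIC)
cv2.imwrite('pics/c8.png',np.vstack([np.hstack([k(c,200,270),k(s,310,260)]),np.hstack([k(w,0,0,640,400),k(w,220,200,200,150)])]))
E
```

```text
[ 0.54847449 -0.30215928  0.06445791] [-0.37585362  0.05743194  0.03401277]
```

View pics/c8.png

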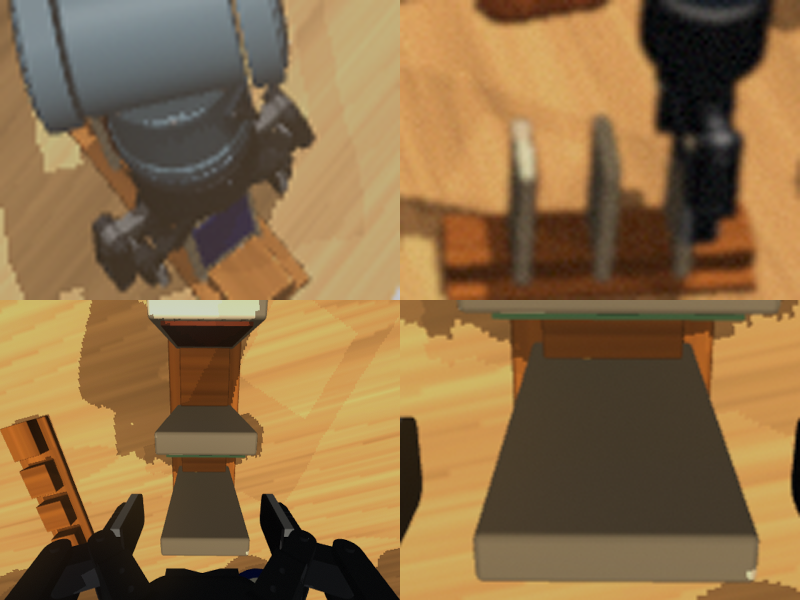

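The jaws straddle the tile evenly: its top edge spans 162–249 in the lower-left crop and the fingers stand at 143 and 261, clear of the glaze. I'll close.

Emit:
drive_tool([
  [0, 0, 0, 0, 0, 0, -1],
  [0, 0, 0, 0, 0, 0, -1],
  [0, 0, 0, 0, 0, 0, -1],
  [0, 0, 0, 0, 0, 0, -1],
  [0, 0, 0, 0, 0, 0, -1],
  [0, 0, 0, 0, 0, 0, -1],
  [0, 0, 0, 0, 0, 0, -1],
])

```text
time_s: 14.28
eef_pos: [0.5481, -0.3018, 0.0638]
eef_rot: [0.703, 0.079, 0.702, -0.08]
wrist_force: [-0.5, 0.4, 5.8]
opening: 0.572
```

Emit:
drive_tool([
  [-0.005, 0, 0, 0, 0, 0, -1],
  [-0.01, 0, 0, 0, 0, 0, -1],
  [-0.02, 0, 0, 0, 0, 0, -1],
  [-0.03, 0, 0, 0, 0, 0, -1],
  [-0.03, 0, 0, 0, 0, 0, -1],
  [-0.03, 0, 0, 0, 0, 0, -1],
  [0, 0, 0, 0, 0, 0, -1],
  [0, 0, 0, 0, 0, 0, -1],
])

```text
time_s: 15.28
eef_pos: [0.5474, -0.3013, 0.188]
eef_rot: [0.702, 0.08, 0.703, -0.079]
wrist_force: [-0.7, 0.7, -2.0]
opening: 0.579
```

```bash
python3 - <<'E'
from h import *
w=shot('wrist');s=shot('side');c=shot('scene'); print(pose().round(4).tolist(),ctrl.get_obs()['wrist_force'])
k=lambda c,x,y,W=100,H=75:cv2.resize(c['img'][y:y+H,x:x+W,::-1],(400,300),interpolation=cv2.INTER_CUBIC)
cv2.imwrite('pics/c9.png',np.vstack([np.hstack([k(c,200,250,120,90),k(s,310,230,120,90)]),np.hstack([k(w,0,0,640,400),k(w,220,200,200,150)])]))
E
```

```text
[[-0.0022, 0.2233, 0.9747, 0.5471], [0.0017, 0.9747, -0.2233, -0.3011], [-1.0, 0.0012, -0.0025, 0.1867], [0.0, 0.0, 0.0, 1.0]] [-0.52985256  0.4691906  -0.79510231]
```

View pics/c9.png

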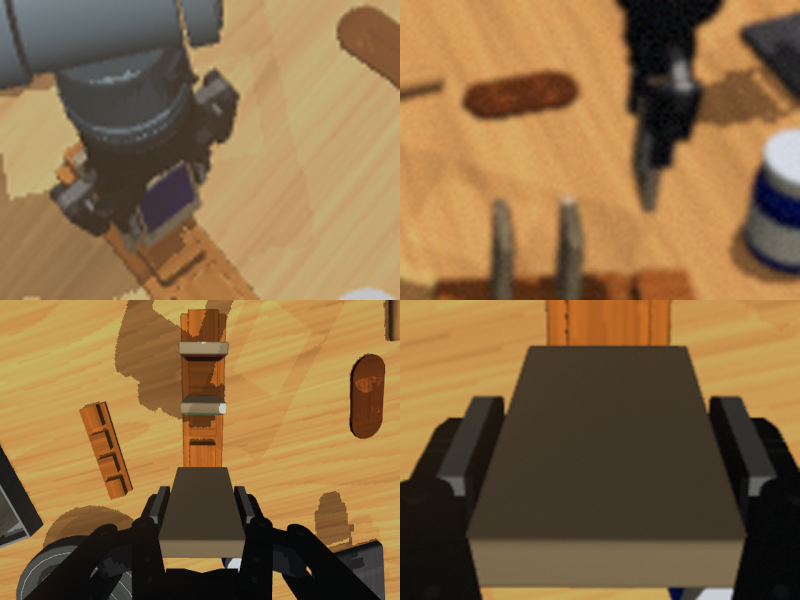

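The tile is held by its side edges, clear of the rack. I'll measure its pose in the tool frame and work out the final move.

```bash
python3 - <<'E'
from h import *
import pickle
w=shot('wrist'); pickle.dump(w,open('w9.pkl','wb')); T=pose()
Q=(w['P']-T[:3,3])@T[:3,:3]   # tool frame
v,u=np.mgrid[:400,:640]
k=np.zeros((400,640),np.uint8); cv2.fillPoly(k,[np.array([[220+x/2,200+y/2] for x,y in[(535,355-300),(680,355-300),(730,520-300),(485,520-300)]]).astype(int)-[200,0]],1)
q=Q[k>0]; q=q[abs(q[:,2]+.005)<.02]; m=q.mean(0);V=np.linalg.svd(q-m)[2][2]; V*=np.sign(V[2]); print('back plane',len(q),m,V, 'ang deg about y',np.degrees(np.arctan2(V[0],V[2])),'about x',np.degrees(np.arctan2(-V[1],V[2])))
# extents of near-tile points
a=(abs(Q[...,2])<.012)&(abs(Q[...,1])<.03)&(Q[...,0]>-.06)&(Q[...,0]<.08)&(v>210)
b=a&(abs(Q[...,1])<.018); print('x extent',np.nanpercentile(Q[b][:,0],[.5,2,98,99.5]))
for x0 in(.02,.03,.04,.05):
    r=a&(abs(Q[...,0]-x0)<.004); print(x0,np.percentile(Q[r][:,1],[1,50,99]),np.median(Q[r][:,2]))
# target
t,y=np.radians(28),np.radians(4.8)
X=np.array([np.cos(t)*np.cos(y),np.cos(t)*np.sin(y),np.sin(t)]);Y=np.array([-np.sin(y),np.cos(y),0]);Z=np.cross(X,Y)
L=np.array([.7506,-.083,.2634]);view=L-.2*X; print(view)
Rt=np.stack([-Z,Y,X],1)
off=np.array([.008,0,0])
pt=view-Rt@off; print('tcp target',pt,Rt.round(3).tolist())
rel=R.from_matrix(T[:3,:3].T@Rt); print('rotvec deg',np.degrees(rel.as_rotvec()))
print('trans now tool',T[:3,:3].T@(pt-T[:3,3]))
E
```

```text
back plane 8286 [-0.00392848  0.0001171  -0.00489984] [ 1.64965449e-03 -2.22860771e-04  9.99998614e-01] ang deg about y 0.0945182853796271 about x 0.01276899908706266
x extent [-0.04117761 -0.04086723  0.0471432   0.05187891]
0.02 [-0.02430046 -0.00010019  0.02389223] -0.004924353273004887
0.03 [-0.02413342 -0.00010106  0.0239306 ] -0.004971877937053115
0.04 [-0.02407624 -0.00010218  0.02405811] -0.00497127942711157
0.05 [-0.02419274 -0.00010306  0.02398419] -0.004969824528907563
[ 0.57462981 -0.09777663  0.16950569]
tcp target [ 0.57088721 -0.09809091  0.17656927] [[0.468, -0.084, 0.88], [0.039, 0.996, 0.074], [-0.883, 0.0, 0.469]]
rotvec deg [-17.37075626 -27.89706229   4.24081428]
trans now tool [ 0.01054264  0.20318578 -0.02219048]
```

The tile sits square in the jaws, with its middle about 6.5 mm ahead of the TCP. I'll translate first, then turn.

Emit:
drive_tool([
  [0, 0.015, -0.002, 0, 0, 0, -1],
  [0, 0.025, -0.003, 0, 0, 0, -1],
  [0, 0.025, -0.003, 0, 0, 0, -1],
  [0, 0.025, -0.003, 0, 0, 0, -1],
  [0, 0.025, -0.003, 0, 0, 0, -1],
  [0, 0.025, -0.003, 0, 0, 0, -1],
  [0, 0.025, -0.003, 0, 0, 0, -1],
  [0, 0.025, -0.002, 0, 0, 0, -1],
  [0.005, 0.013, 0, 0, 0, 0, -1],
  [0.005, 0, 0, 0, 0, 0, -1],
])

```text
time_s: 16.73
eef_pos: [0.5717, -0.0974, 0.178]
eef_rot: [0.703, 0.079, 0.703, -0.079]
wrist_force: [-1.0, -0.9, -0.9]
opening: 0.575
```

Emit:
drive_tool([
  [0, 0, 0, -6, 0, 0, -1],
  [0, 0, 0, -6, 0, 0, -1],
  [0, 0, 0, -5.6, 0, 0, -1],
  [0, 0, 0, 0, -6, 0, -1],
  [0, 0, 0, 0, -6, 0, -1],
  [0, 0, 0, 0, -6, 0, -1],
  [0, 0, 0, 0, -6, 0, -1],
  [0, 0, 0, 0, -4, 0, -1],
  [0, 0, 0, 0, 0, 0, -1],
  [0, 0, 0, 0, 0, 0, -1],
])

```text
time_s: 17.98
eef_pos: [0.5719, -0.0996, 0.1785]
eef_rot: [0.856, -0.021, 0.515, 0.035]
wrist_force: [0.1, -0.6, -0.8]
opening: 0.573
```

```bash
cat > e.py <<'E'
from h import *
import pickle
T=pose()
t,y=np.radians(28),np.radians(4.8)
X=np.array([np.cos(t)*np.cos(y),np.cos(t)*np.sin(y),np.sin(t)]);Y=np.array([-np.sin(y),np.cos(y),0]);Z=np.cross(X,Y)
L=np.array([.7506,-.083,.2634]);view=L-.2*X
Rt=np.stack([-Z,Y,X],1)
mid=T[:3,3]+T[:3,:3]@[.0065,0,0]
print('err mid world',mid-view,'tool shift needed',T[:3,:3].T@(view-mid))
print('rot needed deg',np.degrees(R.from_matrix(T[:3,:3].T@Rt).as_rotvec()),ctrl.get_obs()['opening'])
E
python3 e.py; python3 - <<'E'
import sys; sys.path.insert(0,'.')
import os; os.chdir('.')
from h import *
import pickle
w=shot('wrist');s=shot('side');c=shot('scene')
for n,k in zip(('w','s','c'),(w,s,c)): pickle.dump(k,open(n+'10.pkl','wb'))
k=lambda c,x,y,W=100,H=75:cv2.resize(c['img'][y:y+H,x:x+W,::-1],(400,300),interpolation=cv2.INTER_CUBIC)
cv2.imwrite('pics/c10.png',np.vstack([np.hstack([k(c,260,190,200,150),k(s,320,120,180,135)]),np.hstack([k(w,0,0,640,400),k(c,330,110,120,90)])]))
E
```

```text
err mid world [ 0.00034611 -0.00153265  0.00328819] tool shift needed [ 0.00280066  0.00155732 -0.00173553]
rot needed deg [-0.11134032 -0.05101573  0.09117624] 0.5730125351107135
```

View pics/c10.png

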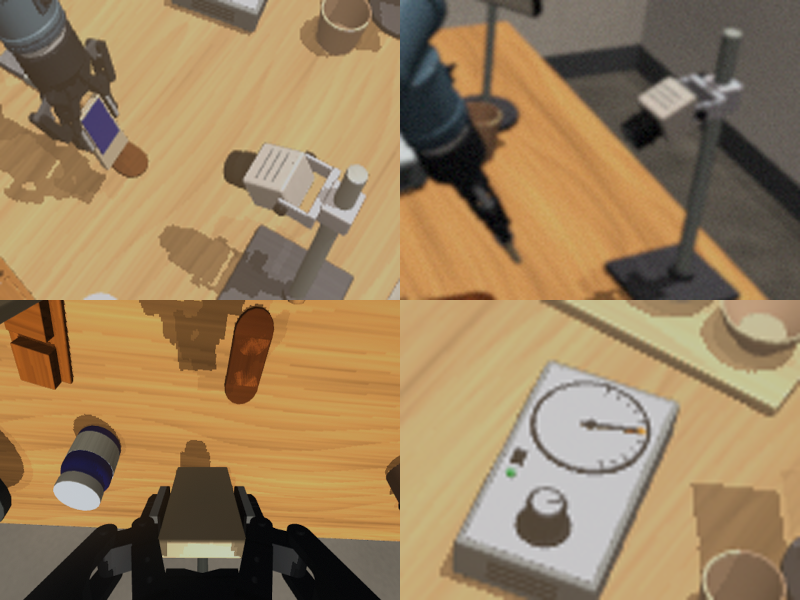

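The tile is held facing the lens and the needle still lies on the mark (lower-right crop, tip at (640,431)). I'll make a small correction, then cross-check with the scene camera.

Emit:
drive_tool([
  [0.003, 0.0015, -0.001, 0, 0, 0, -1],
  [0, 0, 0, 0, 0, 0, -1],
  [0, 0, 0, 0, 0, 0, -1],
  [0, 0, 0, 0, 0, 0, -1],
  [0, 0, 0, 0, 0, 0, -1],
  [0, 0, 0, 0, 0, 0, -1],
])

```text
time_s: 18.88
eef_pos: [0.5722, -0.0974, 0.1753]
eef_rot: [0.856, -0.021, 0.515, 0.035]
wrist_force: [-1.6, -0.7, -1.6]
opening: 0.579
```

```bash
python3 e.py; python3 - <<'E'
from h import *
c=shot('scene'); P=c['P']; im=c['img'].astype(int)
b=(im[...,2]>im[...,0]+25)&(im[...,2]>im[...,1]+25); b[:220]=0;b[300:]=0;b[:,:280]=0;b[:,340:]=0
q=P[b]; q=q[(q[:,2]>.1)&(q[:,2]<.25)]; m=np.median(q,0); q=q[np.linalg.norm(q-m,axis=1)<.05]
for _ in range(3):
    m=q.mean(0);V=np.linalg.svd(q-m)[2][2];V*=np.sign(V[0]); q=q[abs((q-m)@V)<.004]
print('glaze',len(q),m,V,'tilt',np.degrees(np.arcsin(V[2])),'yaw',np.degrees(np.arctan2(V[1],V[0])))
t,y=np.radians(28),np.radians(4.8);X=np.array([np.cos(t)*np.cos(y),np.cos(t)*np.sin(y),np.sin(t)]);Z=np.array([-np.sin(t)*np.cos(y),-np.sin(t)*np.sin(y),np.cos(t)])
mid=m-X*.0058-Z*.0125; print('mid est',mid, 'view',np.array([.7506,-.083,.2634])-.2*X)
# camera unmoved check: box top
a=P[262:290,385:412].reshape(-1,3)
import pickle; s0=pickle.load(open('scene0.pkl','rb')); print('cam shift',np.nanmedian(P[262:290,385:412]-s0['P'][262:290,385:412],axis=(0,1)))
E
```

```text
err mid world [5.65721681e-04 6.64131937e-04 2.48926825e-05] tool shift needed [-0.00026826 -0.00061555 -0.00055755]
rot needed deg [-0.08611997  0.00695319  0.05337355] 0.5794943375040223
glaze 236 [ 0.57498792 -0.09849503  0.1838937 ] [0.8831089  0.08301933 0.4617645 ] tilt 27.50102612952472 yaw 5.3704803049649525
mid est [ 0.5757326  -0.0984325   0.17013392] view [ 0.57462981 -0.09777663  0.16950569]
cam shift [-1.88216036e-05  7.47062327e-05 -1.52160393e-04]
```

All the checks agree, so I'll hand in.

```bash
python3 -c "
from bench import hand_in; print(hand_in())"
```

```text
the job is handed in; nothing more can be done
None
```

I set the lamp, put the blue tile in front of the inspection camera, and handed the job in at about 19 s with the tile still held there; no verdict was reported.

- **Lamp:** I turned the knob 89° clockwise in small steps. The needle came to about 1° from the middle of the orange mark, and pictures after release and with the tile at the camera still showed it on the mark.
- **Tile grip:** I gripped the blue tile by its bare side edges and lifted it straight up out of the rack. It sat square in the jaws, with the fingers off the glaze.
- **Lens pose:** The lens glass fit gave about 28° of downward tilt and 5° of yaw. The camera's box front and top agreed within about 1° in tilt and 2° in yaw.
- **Final pose:** By the arm's own readings the tile's middle is within 1 mm of the computed sight point, and its angle within 0.2°. The scene camera's separate look at the glaze put it within about 1.5 mm and 1°.
- **Surroundings:** The inspection camera had not moved measurably. I saw no other tile, pot or tool disturbed, but I did not re-measure them at the end.

No check failed or disagreed beyond these small differences.

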